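Feed a brass blank from the hopper to the V-block

TASK

Pull the hopper's slide gate open by its red handle so that both round blanks roll out into the tray, then push the gate fully shut again. Then take the brass blank from the tray and lay it in the V-block, along the vee and roughly centred end to end: lower it until it rests in the vee before letting go. Leave the aluminium blank in the tray and the tools and wooden case on the bench where they lie.

Things in the scene. Friction and masses are not known exactly. Their poses are not given: they have to be found in the camera images.
- hopper: Green feed hopper, fixed, open top at z = 203 mm. Origin: on the bench under its outlet's middle. x: along the blanks' axes; +y: chute and tray side; -y: gate handle side. Bin outside x +-36 (lips +-60 above z = 170), y +-48 mm. Two blanks lie side by side on the gate; below it a chute (cheeks 52 mm high) leads to the tray, where they roll to the end wall and rest side by side.
- tray (a point): Middle of the dark catch tray's floor, at (0, 140, 13) mm of the hopper, axes as the hopper's. Tray inside: x +-68, y 89..191 mm of the hopper; walls 36 mm, end wall 50 mm above the bench. The floor falls 4 degrees towards +y. A blank at the end wall has its centre near y = 171, z = 31 mm, the one beside it near y = 131, z = 34 mm.
- gate (a joint): How far the steel slide gate is pulled out, in m: 0 shut, 0.092 fully open (stop). It slides level along the hopper's -y and stays where left; friction about 3 N. It may start up to 6 mm ajar. The first blank drops at about 43 mm, the second at 60 to 70 mm: pull it nearly to the stop. Shut means within 5 mm of 0.
- gate_handle (a point): Point on the axis of the gate's upright red handle, a round post 18 mm across from z = 112 to 168 mm; this point is at z = 145 mm. Moves with the gate; at y = -115 mm of the hopper when shut. Axes as the hopper's. The gate plate below is 80 mm wide, top at z = 108 mm, its guides' at 112 mm.
- brass_center (a point): Centre of the brass blank, a cylinder 40 mm in diameter, 60 mm long, with a dark 18 mm disc on each end, about 0.4 kg; x runs along the cylinder. Starts in the hopper, centre at z = 128 mm; either blank may be the one nearer the tray. In the tray the blanks touch side by side: take it by its two flat ends.
- alu_center (a point): Centre of the aluminium (silver) blank, 40 mm in diameter, 60 mm long, small dark mark on its ends, about 0.2 kg; x runs along the cylinder. It stays in the tray.
- vblock_seat (a point): Where the centre of a 40 mm round rests in the fixed steel V-block: over its middle, 58 mm above the bench. x along the vee, y across, z up. Block 36 mm long (x), 84 wide (y), top at z = 60 mm; 90 degree vee, 60 mm wide at the top, bottom at z = 30 mm; base plate 90 x 90 x 10 mm. A 60 mm blank overhangs it by 12 mm at each end, so fingers clear it.
- hexkey: Dark steel hex key, 75 x 31 mm, 6 mm thick, lying near the V-block; origin on its underside. To be left alone.
- woodbox: Small flat wooden case, 50 x 80 x 27 mm, near the V-block; origin under its middle. To be left alone.
- caliper: Steel caliper, 160 mm long, 6 mm thick; origin under its middle. To be left alone.
- file: Flat file with a black handle, 245 mm long, 20 mm thick; origin under its middle. To be left alone.
- screwdriver: Screwdriver with a blue handle, 200 mm long, 22 mm thick; origin under its middle. To be left alone.
Things that resemble listed ones, but are neither listed nor needed, are in the scene too. Leave any blue look-alike of the part that bears brass_center alone.

How it is judged:
On the way, in this order (a step that is already met when the one before it is completed fails the run):
1. the gate is pulled open (60 mm or more) and both blanks have dropped out of the hopper (value of joint gate above 0.06 m and z of each of brass_center, alu_center in the frame of hopper below 0.09 m).
2. the gate is pushed shut (within 5 mm) with both blanks in the tray (value of joint gate below 0.005 m and x of brass_center in the frame of hopper between -0.068 and 0.068 m and y of brass_center in the frame of hopper between 0.087 and 0.191 m and z of each of brass_center, alu_center in the frame of hopper below 0.06 m and x of alu_center in the frame of hopper between -0.068 and 0.068 m and y of alu_center in the frame of hopper between 0.087 and 0.191 m), for 0.2 s.
3. the brass blank rests in the vee while the fingers still hold it (x of brass_center in the frame of vblock_seat between -0.01 and 0.01 m and y of brass_center in the frame of vblock_seat between -0.003 and 0.003 m and z of brass_center in the frame of vblock_seat between -0.004 and 0.004 m and angle between the x axis of brass_center and the x axis of vblock_seat, either way round below 0.087 rad and contact force between brass and vblock above 0.3 N and contact force between the fingers and brass above 0.5 N).
At the end, for the whole second after the job is handed in: The brass blank is let go and still in the vee: centre within 3 mm of the seat across, 4 mm in height, 10 mm along; axis within 5 degrees of the vee's. The gate is shut within 5 mm; the aluminium blank lies still in the tray (x of brass_center in the frame of vblock_seat between -0.01 and 0.01 m and y of brass_center in the frame of vblock_seat between -0.003 and 0.003 m and z of brass_center in the frame of vblock_seat between -0.004 and 0.004 m and angle between the x axis of brass_center and the x axis of vblock_seat, either way round below 0.087 rad and linear speed of each of brass, alu below 0.02 m/s and value of joint gate below 0.005 m and x of alu_center in the frame of hopper between -0.068 and 0.068 m and y of alu_center in the frame of hopper between 0.087 and 0.191 m and z of alu_center in the frame of hopper below 0.06 m); the robot touches nothing.
It fails at once if a tool or bystander (hex key, wooden case, caliper, file, screwdriver) is moved more than 30 mm (distance of any of hexkey, woodbox, caliper, file, screwdriver from where it was at the start of the episode above 0.03 m).
It also fails if it takes over 64 s, if anything falls off the work surface, if the arm or the gripper's body presses on something with over 40 N, if the wrist force passes 120 N, or if a joint passes its speed limit or range.

ROBOT

A 6-joint arm with a two-finger parallel gripper is mounted at the origin on the work surface. World frame = base frame: x ahead of the robot, y to its left, z up, the work surface at z = 0. Lengths are in m, angles in rad, forces in N, time in s.
With the tool pointing down it reaches from about 0.35 to 0.775 m from the base axis. Payload 5.5 kg.
Tool frame: the origin (TCP) lies at the very end of the fingers, on their centre line; the grasp point (between the pads) lies 19 mm behind it; z points along the fingers, x is the direction in which the jaws open and shut, and the axes are right-handed (so a half turn about z gives the same grasp; the last joint's range is limited). The gripper opens to 85 mm and grips with 20 to 120 N. Pads are 22 mm wide; open, the fingers measure 114 mm over their backs; the gripper's body (76 mm by 85 mm) begins 54 mm behind the grasp point. The pads swing forward as they close: fully open they stand 13 mm farther back than shut.
Start: joints at [0.995, 0.313, 0.046, 1.304, 0, 1.431], TCP at [0.243, 0.521, 0.231] pointing down, gripper open.
Joint ranges: [-2.76, 2.76], [-0.86, 1.69], [-1.03, 1.26], [-2.2, 2.34], [-1.47, 1.5], [-3.14, 3.14]. Speed limits (rad/s): [2.57, 2.57, 3.14, 3.14, 3.14, 3.14].

INTERFACE

Orientations are given as a unit quaternion [w, x, y, z].
In Python, from workcell import env gives the robot as it stands.
- The arm moves only by the shell command python3 -m inch 'ROWS' [FORCE]. ROWS is JSON, a list of rows, each a list of 7 numbers: the turn, a rotation vector about the tool's x, y, z each as a share of 8 degrees, from -1 to 1, then the shift along the tool's x, y, z each as a share of 0.05 m, from -1 to 1, then the closure, from 0 (fully open) to 1 (shut). A call has 1 to 12 rows; each row shifts and turns the commanded pose from where the row before left it, along the tool's axes as they then stand; what a row does not reach is not made up. A row lasts 1/10 s, in which the tool goes at most 50 mm and 8.59 degrees, less where a joint would pass 70% of its speed; a pose out of reach is approached as far as the arm can. A call with a number of a shift or a turn outside -1 to 1 is refused whole. A call with a gripper value outside its range is refused whole. The fingers move at their own pace and stop on an object; FORCE is the grip in N (left out, the last holds). Time passes only in rows, so rows that do not move let the fingers close. It gives the time, the measured TCP pose, the force and the opening at its end, in the units of the state.
- env.get_state(): the state, without advancing time (a new reading comes with each control period).
- env.read_camera(name): name is "scene" or "side" or "wrist"; returns the picture (420x560x3 uint8, red, green, blue); there is no depth.
- env.calibration(name): a dict with "fx", "fy", "cx", "cy" (pixels), "k1" (the pictures are not rectified: a ray, as slopes to the right and down, at radius r is drawn at 1 + k1 r^2 times it, then the intrinsics apply), "rvec" (rotation vector, rad) and "tvec" (3), from world to camera coordinates, as OpenCV has them; the wrist camera has in their place "hand_eye" (4x4, takes a point from camera to tool coordinates, whose origin is the TCP and whose axes are the tool frame's). Camera axes: x right, y down, z forward; pixel columns grow to the right and rows downward; lengths in m; the calibration is good to about 2 mm. A picture is of the moment at which its call begins: read the wrist's pose just before it. calibration takes no time and is no camera call.
- env.hand_in(): hands the job in, once; it reports no verdict.
The state is a dict: "clock": time; "joint_pos": joint angles; "qvel": joint speeds; "tau": joint torques, N m; "tcp_pos": TCP position; "orientation": TCP orientation; "wrist_force": force on the tool from outside, world axes, zero at the start; "ft_torque": the same for the moment, N m; "finger_gap": finger opening in m.
Only numpy, scipy, OpenCV 4.12 (cv2) and the standard library are available. Lean on these libraries where they do the work, as an engineer would, in place of code of your own. Each camera call takes 0.05 s, during which the arm holds its last target.

## Working session

There is one attempt and no reset: what is moved stays moved. The work goes in short steps, Python scripts to look and compute and a shell command to move; the robot and the scene stay as the last step left them, time stands still between calls to the robot, and variables do not carry over. Pictures are saved under pics/ and viewed, and the job is handed in when it is done.

```bash
ls; mkdir -p pics; python3 - <<'E'
from workcell import env
import cv2
print(env.get_state())
for n in ["scene","side","wrist"]:
    print(n,env.calibration(n))
    im=env.read_camera(n); cv2.imwrite(f"pics/{n}0.png",im[:,:,::-1])
E
```

```text
pics
{'clock': 0.0, 'joint_pos': array([ 9.95376567e-01,  3.13995863e-01,  4.49977990e-02,  1.30357693e+00,
       -4.08397701e-05,  1.43122025e+00]), 'qvel': array([-2.97550854e-05, -1.20225895e-03,  3.37081857e-04,  1.18644916e-03,
       -8.94015280e-04,  4.34652408e-04]), 'tau': array([ 9.50523208e-04, -4.80620670e+01,  2.98534423e+01,  1.92771899e-02,
       -8.59030956e-05,  2.12220982e-05]), 'tcp_pos': array([0.24248716, 0.52082414, 0.23041913]), 'orientation': array([ 3.87618690e-04,  8.43259808e-01,  5.37505446e-01, -8.00678923e-04]), 'wrist_force': array([-0.07553688, -0.41498735, -0.00726803]), 'ft_torque': array([ 0.01082229,  0.03109953, -0.02213176]), 'finger_gap': 0.08542410014832695}
scene {'fx': 385.8671930374424, 'fy': 385.8671930374424, 'cx': 276.74313508504116, 'cy': 211.18903689037816, 'k1': -0.08989661334810954, 'rvec': array([ 1.5025355 ,  2.26798521, -0.69378462]), 'tvec': array([ 0.14750549, -0.35997193,  1.45859384])}
side {'fx': 431.70690406132314, 'fy': 431.70690406132314, 'cx': 273.28107001378544, 'cy': 216.91589474922017, 'k1': -0.11070975954928801, 'rvec': array([ 2.21300037, -0.99062934,  0.40836289]), 'tvec': array([-0.31391943,  0.38232322,  1.08425812])}
wrist {'fx': 348.69792060593943, 'fy': 348.69792060593943, 'cx': 276.94620329497195, 'cy': 205.47168186090732, 'k1': -0.03768746266203054, 'hand_eye': array([[ 9.99999124e-01, -9.20248594e-05,  1.32078165e-03,
         1.99833291e-04],
       [-3.10313640e-04,  9.53503532e-01,  3.01381683e-01,
        -7.78107428e-02],
       [-1.28710457e-03, -3.01381829e-01,  9.53502667e-01,
        -1.43690996e-01],
       [ 0.00000000e+00,  0.00000000e+00,  0.00000000e+00,
         1.00000000e+00]])}
```

View pics/scene0.png

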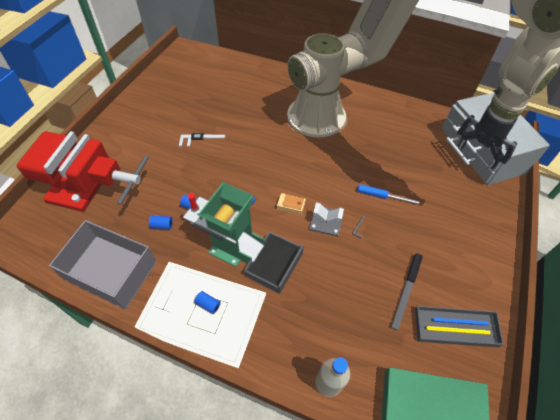

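View pics/side0.png

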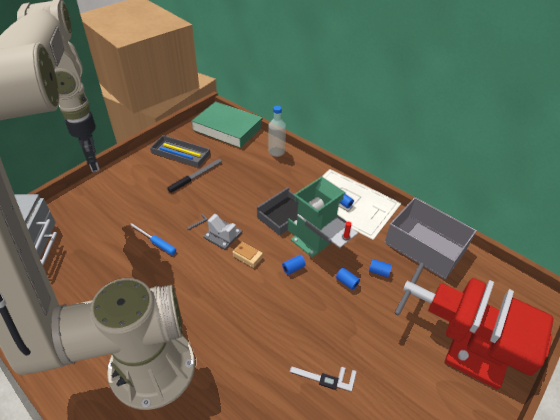

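View pics/wrist0.png

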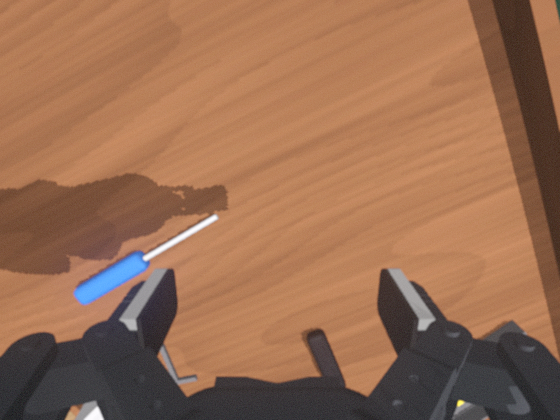

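The scene view (1st picture) shows the hopper at about (228,215), the red handle at (193,202), the tray at (273,262) and the V-block at (327,220). The side view shows the hopper at (318,210), the handle at (347,229), the tray at (283,212) and the V-block at (222,232). I'll enlarge these.

```bash
cat > h.py <<'E'
import numpy as np, cv2
from workcell import env
from scipy.spatial.transform import Rotation as R
C={n:env.calibration(n) for n in ("scene","side","wrist")}
def K(n):
    c=C[n];return np.array([[c['fx'],0,c['cx']],[0,c['fy'],c['cy']],[0,0,1]]),np.array([c['k1'],0,0,0,0.])
def qR(q): return R.from_quat([q[1],q[2],q[3],q[0]]).as_matrix()
def campose(n,st=None):
    "world->cam R,t"
    c=C[n]
    if n!="wrist": return cv2.Rodrigues(c['rvec'])[0],np.array(c['tvec'])
    st=st or env.get_state()
    T=np.eye(4);T[:3,:3]=qR(st['orientation']);T[:3,3]=st['tcp_pos']
    M=np.linalg.inv(T@c['hand_eye']);return M[:3,:3],M[:3,3]
def ray(n,uv,pose=None):
    k,d=K(n);p=cv2.undistortPoints(np.array([[uv]],float),k,d)[0,0]
    Rm,t=pose or campose(n);o=-Rm.T@t;v=Rm.T@np.array([p[0],p[1],1]);return o,v/np.linalg.norm(v)
def onplane(n,uv,z,pose=None):
    o,v=ray(n,uv,pose);return o+v*(z-o[2])/v[2]
def tri(*rays):
    A=np.zeros((3,3));b=np.zeros(3)
    for o,v in rays:
        P=np.eye(3)-np.outer(v,v);A+=P;b+=P@o
    x=np.linalg.solve(A,b);return x,[np.linalg.norm((np.eye(3)-np.outer(v,v))@(x-o)) for o,v in rays]
def proj(n,p,pose=None):
    k,d=K(n);Rm,t=pose or campose(n)
    return cv2.projectPoints(np.array([p],float),cv2.Rodrigues(Rm)[0],t,k,d)[0][0,0]
def shot(n,name):
    st=env.get_state();im=env.read_camera(n)[:,:,::-1].copy();cv2.imwrite(f"pics/{name}.png",im)
    np.savez(f"pics/{name}.npz",p=st['tcp_pos'],q=st['orientation']);return im,st
def crop(f,x0,y0,w,h,s,out):
    im=cv2.imread(f"pics/{f}.png")[y0:y0+h,x0:x0+w];cv2.imwrite(f"pics/{out}.png",cv2.resize(im,None,fx=s,fy=s,interpolation=cv2.INTER_CUBIC))
E
python3 -c "
from h import *
crop('scene0',170,170,190,130,4,'sc1');crop('side0',190,170,190,120,4,'si1')"
```

```text
(no output)
```

View pics/sc1.png

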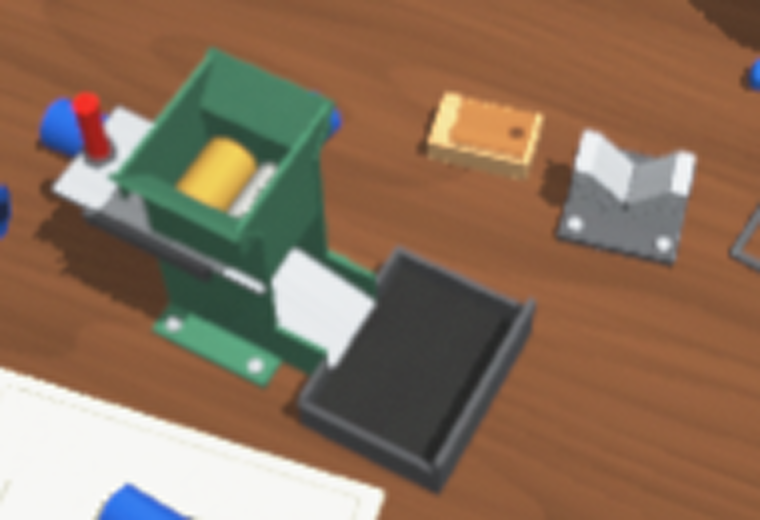

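View pics/si1.png

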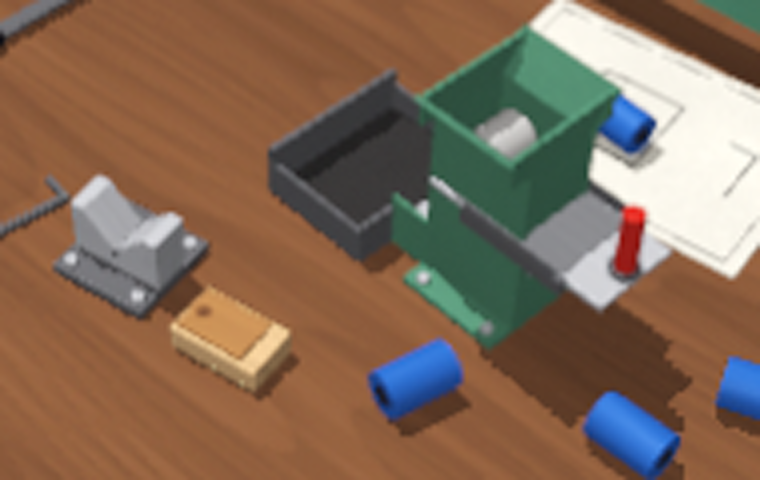

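```bash
python3 - <<'E'
from h import *
s=lambda x,y:(170+(x-1.5)/4,170+(y-1.5)/4)
d=lambda x,y:(190+(x-1.5)/4,170+(y-1.5)/4)
T=lambda a,b:tri(ray("scene",a),ray("side",b))
print("cam",-campose("scene")[0].T@campose("scene")[1],-campose("side")[0].T@campose("side")[1])
# rim: match corners by plane z=.203
S=[(213,50),(333,103),(240,237),(118,178)];D=[(527,27),(617,92),(514,165),(422,100)]
PS=np.array([onplane("scene",s(*p),.203) for p in S]);PD=np.array([onplane("side",d(*p),.203) for p in D])
print(PS.round(4),PD.round(4),PS.mean(0),PD.mean(0))
for p in (PS,PD): print(np.linalg.norm(p-np.roll(p,-1,0),axis=1))
for n,f,in (("scene","scene0"),("side","side0")):
    im=cv2.imread(f"pics/{f}.png");h=cv2.cvtColor(im,cv2.COLOR_BGR2HSV)
    m=((h[...,0]<8)|(h[...,0]>172))&(h[...,1]>190)&(h[...,2]>70)
    m=m.astype(np.uint8)
    x0,y0=(180,185) if n=="scene" else (330,210)
    mm=np.zeros_like(m);mm[y0:y0+40,x0:x0+40]=m[y0:y0+40,x0:x0+40]
    k,l,st,c=cv2.connectedComponentsWithStats(mm);i=1+np.argmax(st[1:,4]);print(n,st[i],c[i])
    ys,xs=np.nonzero(l==i)
    for y in sorted(set(ys)): print(y,xs[ys==y].min(),xs[ys==y].max(),end='; ')
    print()
E
```

```text
cam [1.09202979 0.29111302 1.00077859] [-0.14928554 -0.53559511  1.05412705]
[[ 5.581e-01 -8.130e-02  2.030e-01]
 [ 5.666e-01  1.000e-02  2.030e-01]
 [ 6.807e-01  5.000e-04  2.030e-01]
 [ 6.721e-01 -8.900e-02  2.030e-01]] [[ 0.6806 -0.0058  0.203 ]
 [ 0.6679 -0.0968  0.203 ]
 [ 0.5594 -0.0862  0.203 ]
 [ 0.5667  0.0021  0.203 ]] [ 0.61935891 -0.03995541  0.203     ] [ 0.61866838 -0.04667135  0.203     ]
[0.09166347 0.11453369 0.0900015  0.11425761]
[0.09185412 0.10907926 0.08860094 0.11419604]
scene [189 193   8  16  70] [192.34285714 200.05714286]
193 190 192; 194 189 193; 195 189 194; 196 189 194; 197 189 194; 198 190 193; 199 190 194; 200 191 194; 201 191 194; 202 191 194; 203 192 194; 204 192 195; 205 192 195; 206 192 195; 207 192 196; 208 193 195; 
side [344 222   7  16  72] [347.02777778 229.47222222]
222 346 348; 223 346 350; 224 346 350; 225 346 350; 226 346 350; 227 346 349; 228 346 349; 229 345 349; 230 345 349; 231 345 349; 232 345 348; 233 345 348; 234 344 348; 235 344 348; 236 344 348; 237 345 347;
```

```bash
python3 - <<'E'
from h import *
s=lambda x,y:(170+(x-1.5)/4,170+(y-1.5)/4)
d=lambda x,y:(190+(x-1.5)/4,170+(y-1.5)/4)
T=lambda a,b:tri(ray("scene",a),ray("side",b))
print("handle top",T((191.3,195),(348,224)),"bot",T((194,207),(346.2,236)),"mid",T((192.5,201),(347,230)))
print("hopper rim corners")
for a,b in (((213,50),(514,165)),((333,103),(422,100)),((240,237),(527,27)),((118,178),(617,92))): print(T(s(*a),d(*b)))
print("vblock tips: ",T(s(590,133),d(178,217)),T(s(690,157),d(97,180)))
print("vblock base z=.01 side", [onplane("side",d(*p),.01).round(4) for p in ((140,312),(208,242),(56,262))])
print("vblock base z=.01 scene", [onplane("scene",s(*p),.01).round(4) for p in ((559,235),(672,262))])
print("tray",[onplane("scene",s(*p),z).round(4) for p,z in (((400,250),.036),((533,303),.05),((437,488),.05),((301,403),.036))])
print("box",[onplane("scene",s(*p),.027).round(4) for p in ((446,93),(542,113),(526,168),(430,150))])
E
```

```text
handle top (array([ 0.60615777, -0.1587843 ,  0.16462829]), [np.float64(0.0012651339851599706), np.float64(0.0012651339851598585)]) bot (array([ 0.6089151 , -0.15929076,  0.1111838 ]), [np.float64(0.0013961885396575754), np.float64(0.0013961885396575442)]) mid (array([ 0.60748692, -0.15911547,  0.13841275]), [np.float64(0.00098077552801095), np.float64(0.0009807755280110046)])
hopper rim corners
(array([ 0.55876421, -0.08374221,  0.202096  ]), [np.float64(0.002399933344272337), np.float64(0.002399933344272472)])
(array([0.56702094, 0.00646619, 0.20069908]), [np.float64(0.0033226729793856846), np.float64(0.003322672979385554)])
(array([ 0.68110352, -0.00239715,  0.20098697]), [np.float64(0.0026277370293394083), np.float64(0.0026277370293395015)])
(array([ 0.67079491, -0.09293139,  0.19862735]), [np.float64(0.002062045258381199), np.float64(0.002062045258381336)])
vblock tips:  (array([0.44208295, 0.14468117, 0.07954277]), [np.float64(0.008754814994149583), np.float64(0.008754814994149623)]) (array([0.43023537, 0.2203226 , 0.07630421]), [np.float64(0.00686404541727987), np.float64(0.006864045417279894)])
vblock base z=.01 side [array([0.3968, 0.1348, 0.01  ]), array([0.4846, 0.1466, 0.01  ]), array([0.3876, 0.2219, 0.01  ])]
vblock base z=.01 scene [array([0.4852, 0.151 , 0.01  ]), array([0.4743, 0.2372, 0.01  ])]
tray [array([0.5587, 0.0522, 0.036 ]), array([0.5698, 0.1591, 0.05  ]), array([0.7242, 0.1503, 0.05  ]), array([0.698 , 0.0384, 0.036 ])]
box [array([0.4067, 0.0259, 0.027 ]), array([0.3952, 0.1025, 0.027 ]), array([0.4489, 0.1094, 0.027 ]), array([0.4622, 0.0355, 0.027 ])]
```

Handle measured at (0.607, -0.159), spanning z 0.111 to 0.165, which agrees with the text's 112 to 168 mm. The rim is at z ≈ 0.20, also consistent, and the hopper yaw is about -5.9°. The V-block is near (0.436, 0.186) at about +7.5° yaw, but its tips triangulate poorly (7–9 mm residual, z too high). I'll look at it from the wrist camera.

```bash
python3 -m inch '[[0,0,0,-0.55,0.79,-0.05,0],[0,0,0,-0.55,0.79,-0.05,0],[0,0,0,-0.55,0.79,-0.05,0],[0,0,0,-0.55,0.79,-0.05,0],[0,0,0,-0.55,0.79,-0.05,0],[0,0,0,-0.55,0.79,-0.05,0],[0,0,0,-0.55,0.79,-0.05,0],[0,0,0,-0.55,0.79,-0.05,0]]'; python3 -m inch '[[0,0,1,0,0,0,0],[0,0,1,0,0,0,0],[0,0,1,0,0,0,0],[0,0,1,0,0,0,0],[0,0,1,0,0,0,0],[0,0,1,0,0,0,0],[0,0,1,0,0,0,0],[0,0,0.2,0,0,0,0],[0,0,0,0,0,0,0]]'
python3 - <<'E'
from h import *
im,st=shot("wrist","w1");print(st['clock'],st['tcp_pos'],qR(st['orientation']).round(3))
E
```

```text
clock: 0.95
tcp_pos: [0.4368, 0.1866, 0.2514]
orientation: [-0.0, 0.843, 0.538, 0.0]
wrist_force: [0.6, 0.7, -1.0]
finger_gap: 0.0855
clock: 1.85
tcp_pos: [0.4362, 0.1884, 0.2511]
orientation: [-0.0, 0.998, 0.066, -0.0]
wrist_force: [0.1, -0.2, -0.1]
finger_gap: 0.0854
1.85 [0.43620067 0.18842833 0.25114263] [[ 0.991  0.132 -0.   ]
 [ 0.132 -0.991  0.   ]
 [-0.    -0.    -1.   ]]
```

View pics/w1.png

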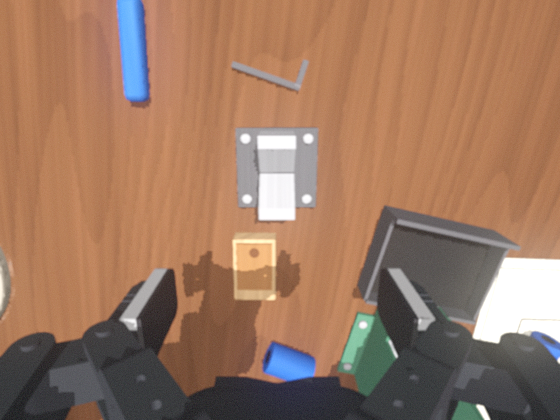

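```bash
python3 -c "
from h import *
crop('w1',220,110,120,125,5,'w1c')"
```

```text
(no output)
```

View pics/w1c.png

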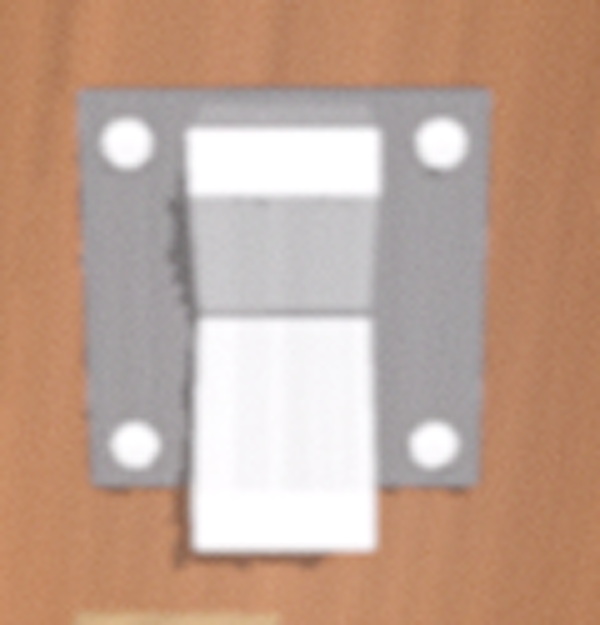

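```bash
python3 - <<'E'
from h import *
z=np.load("pics/w1.npz");P=campose("wrist",dict(tcp_pos=z['p'],orientation=z['q']))
f=lambda x,y:(220+(x-2)/5,110+(y-2)/5)
def g(n,pts,h):
    p=np.array([onplane("wrist",f(*q),h,P) for q in pts]);print(n,p.round(4).tolist(),"mean",p.mean(0).round(4),"len",np.linalg.norm(np.diff(p,axis=0),axis=1).round(4));return p
b=g("base",[(78,90),(491,90),(481,487),(92,487)],.01)
e=(b[1]-b[0])+(b[2]-b[3]);print(np.degrees(np.arctan2(e[1],e[0])))
g("veebot",[(197,315),(374,315)],.03)
t=g("top",[(186,127),(382,127),(378,550),(190,550)],.06)
e=(t[1]-t[0])+(t[2]-t[3]);print(np.degrees(np.arctan2(e[1],e[0])))
for h in (.056,.06,.064):
  t=np.array([onplane("wrist",f(*q),h,P) for q in [(186,127),(382,127),(378,550),(190,550)]]);print(h,np.linalg.norm(np.diff(t,axis=0),axis=1))
E
```

```text
base [[0.3851, 0.2269, 0.01], [0.4738, 0.2387, 0.01], [0.4865, 0.1493, 0.01], [0.3971, 0.1374, 0.01]] mean [0.4356 0.1881 0.01  ] len [0.0895 0.0903 0.0902]
7.57447452195751
veebot [[0.417, 0.1854, 0.03], [0.4544, 0.1903, 0.03]] mean [0.4357 0.1878 0.03  ] len [0.0377]
top [[0.4114, 0.2277, 0.06], [0.4482, 0.2326, 0.06], [0.46, 0.1483, 0.06], [0.422, 0.1433, 0.06]] mean [0.4354 0.188  0.06  ] len [0.0372 0.0852 0.0384]
7.574511297045234
0.056 [0.03760531 0.08617055 0.03880888]
0.06 [0.03716138 0.0851533  0.03835073]
0.064 [0.03671745 0.08413605 0.03789259]
```

```bash
python3 -m inch '[[0,0,0,0,0.6,0,0],[0,0,0,0,0.4,0,0],[0,0,0,0,0,0,0]]'
python3 - <<'E'
from h import *
im,st=shot("wrist","w2");print(st['clock'],st['tcp_pos'],st['qvel'].round(3))
crop('w2',220,60,120,125,5,'w2c')
E
python3 -m inch '[[0,0,0,0.35,0.9,0,0],[0,0,0,0.35,0.9,0,0],[0,0,0,0.35,0.9,0,0],[0,0,0,0.35,0.9,0,0],[0,0,0,0.35,0.9,0,0],[0,0,0,0.35,0.9,0,0],[0,0,0,0.35,0.9,0,0],[0,0,1,0,0,0,0],[0,0,0.7,0,0,0,0],[0,0,0,0,0,0,0]]'
python3 - <<'E'
from h import *
im,st=shot("wrist","w3");print(st['clock'],st['tcp_pos'],qR(st['orientation']).round(3))
E
```

```text
clock: 2.2
tcp_pos: [0.443, 0.1374, 0.2513]
orientation: [0.0, 0.998, 0.064, 0.0]
wrist_force: [0.6, 0.3, 0.0]
finger_gap: 0.0854
2.2 [0.44301839 0.13740703 0.25126692] [0.034 0.003 0.007 0.001 0.024 0.045]
clock: 3.25
tcp_pos: [0.6054, -0.1572, 0.2505]
orientation: [-0.0, 0.999, -0.053, -0.0]
wrist_force: [0.1, -0.2, -0.8]
finger_gap: 0.0852
3.25 [ 0.60540864 -0.15723338  0.25053348] [[ 0.994 -0.107 -0.001]
 [-0.107 -0.994  0.001]
 [-0.001 -0.001 -1.   ]]
```

View pics/w2c.png

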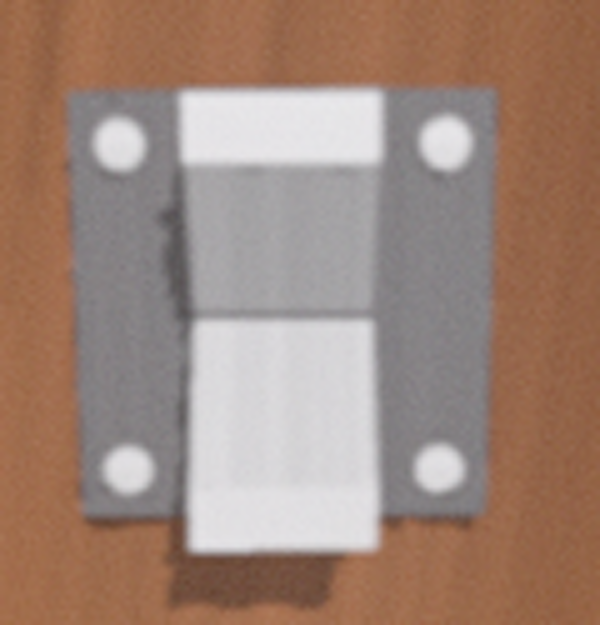

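View pics/w3.png

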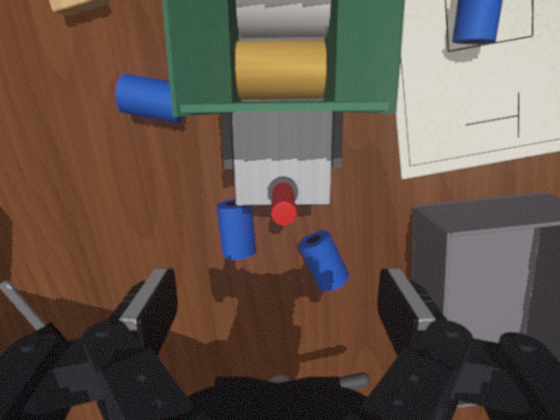

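```bash
python3 - <<'E'
from h import *
L=lambda n:(lambda z:campose("wrist",dict(tcp_pos=z['p'],orientation=z['q'])))(np.load(f"pics/{n}.npz"))
P1,P2,P3=L("w1"),L("w2"),L("w3")
f=lambda x,y:(220+(x-2)/5,110+(y-2)/5);g=lambda x,y:(220+(x-2)/5,60+(y-2)/5)
for n,a,b in (("top1",(186,127),(179,90)),("top2",(382,127),(384,90)),("top3",(378,550),(378,550)),("top4",(190,550),(188,550)),("vl",(197,315),(191,316)),("vr",(374,315),(375,316)),("b1",(78,90),(68,90)),("b2",(491,90),(496,90))):
    x,r=tri(ray("wrist",f(*a),P1),ray("wrist",g(*b),P2));print(n,x.round(4),r[0].round(4))
# handle top disc
im=cv2.imread("pics/w3.png");h=cv2.cvtColor(im,cv2.COLOR_BGR2HSV)
m=(((h[...,0]<8)|(h[...,0]>172))&(h[...,1]>180)&(h[...,2]>60)).astype(np.uint8);m[:170]=0;m[240:]=0;m[:,:260]=0;m[:,310:]=0
ys,xs=np.nonzero(m)
for y in sorted(set(ys)): print(y,xs[ys==y].min(),xs[ys==y].max(),end='; ')
p=onplane("wrist",(284,213),.168,P3);print("\nhandle top",p)
print(tri(ray("wrist",(284,213),P3),ray("scene",(191.3,195.2)),ray("side",(348,224))))
# gate plate corners z=.108
e=np.array([onplane("wrist",q,.108,P3) for q in ((236,204),(330,203))]);print(e,np.linalg.norm(e[1]-e[0]),np.degrees(np.arctan2(*(e[1]-e[0])[[1,0]])))
E
```

```text
top1 [0.4111 0.2277 0.0602] 0.0
top2 [0.448  0.2325 0.0595] 0.0
top3 [0.4593 0.1485 0.0611] 0.0003
top4 [0.4221 0.1438 0.0618] 0.0003
vl [0.4167 0.1859 0.0329] 0.0001
vr [0.4539 0.1906 0.0321] 0.0001
b1 [0.3848 0.2267 0.0091] 0.0
b2 [0.4739 0.2384 0.0072] 0.0001
190 277 277; 197 276 284; 198 282 290; 199 276 285; 200 283 283; 202 279 279; 203 275 289; 204 277 292; 205 275 292; 206 274 293; 207 273 294; 208 272 295; 209 272 294; 210 272 295; 211 271 296; 212 272 296; 213 272 296; 214 273 296; 215 273 295; 216 272 295; 217 273 293; 218 273 294; 219 273 292; 220 275 292; 221 275 292; 222 276 291; 223 277 289; 224 279 287; 225 283 283; 
handle top [ 0.60976363 -0.15671318  0.168     ]
(array([ 0.60789968, -0.15824556,  0.16404059]), [np.float64(0.001810203812259681), np.float64(0.0020762281557008136), np.float64(0.0011691035265361507)])
[[ 0.56860433 -0.16450437  0.108     ]
 [ 0.64904478 -0.17219163  0.108     ]] 0.08080692383084084 -5.458867420229982
```

Two-view heights for the V-block are top 0.060–0.062, vee bottom ≈ 0.032 and base ≈ 0.008, which matches the text. The handle disc at (284,213) casts to (0.6098, -0.1567) and the plate is 81 mm wide, so both fit. The blanks are visible in the hopper: brass at (282,68) nearer the handle, aluminium at (283,18) nearer the tray. Next I descend on the handle.

```bash
python3 -m inch '[[0,0,0,0.08,0,0.7,0],[0,0,0,0,0,0.7,0],[0,0,0,0,0,0.7,0],[0,0,0,0,0,0.4,0],[0,0,0,0,0,0,0],[0,0,0,0,0,0,0.8],[0,0,0,0,0,0,0.9],[0,0,0,0,0,0,1],[0,0,0,0,0,0,1],[0,0,0,0,0,0,1],[0,0,0,0,0,0,1],[0,0,0,0,0,0,1]]' 60
python3 - <<'E'
from h import *
im,st=shot("wrist","w4");print(st['clock'],st['tcp_pos'],st['finger_gap'])
E
```

```text
clock: 4.5
tcp_pos: [0.6099, -0.1583, 0.1275]
orientation: [0.0, 0.999, -0.054, 0.001]
wrist_force: [2.8, 0.8, 6.2]
finger_gap: 0.0166
4.5 [ 0.60990727 -0.15834174  0.12746953] 0.016598471599260065
```

View pics/w4.png

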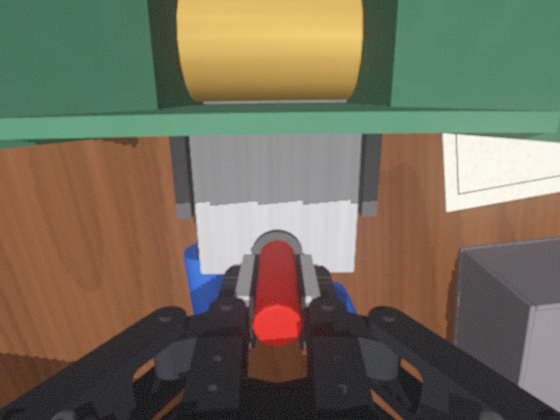

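```bash
python3 -m inch '[[0,0,0,0,0.2,0,1],[0,0,0,0,0.3,0,1],[0,0,0,0,0.3,0,1],[0,0,0,0,0.3,0,1],[0,0,0,0,0.3,0,1],[0,0,0,0,0.2,0,1],[0,0,0,0,0.14,0,1],[0,0,0,0,0,0,1],[0,0,0,0,0,0,1],[0,0,0,0,0,0,1],[0,0,0,0,0,0,1]]'
python3 - <<'E'
from h import *
shot("scene","s5");im,st=shot("wrist","w5");print(st['clock'],st['tcp_pos'],st['finger_gap'],st['wrist_force'])
crop('s5',150,160,200,140,4,'s5c')
E
```

```text
clock: 5.65
tcp_pos: [0.6015, -0.2461, 0.1275]
orientation: [0.001, 0.999, -0.054, 0.002]
wrist_force: [4.9, -2.2, 4.5]
finger_gap: 0.0168
5.7 [ 0.60155333 -0.24614023  0.12752597] 0.01652680843438181 [ 4.21643891 -1.6804108   4.3819658 ]
```

View pics/w5.png

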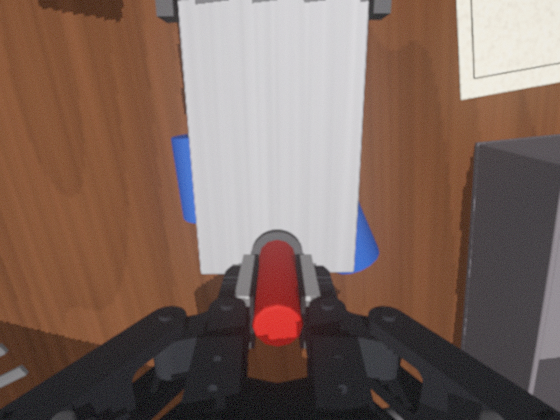

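View pics/s5c.png

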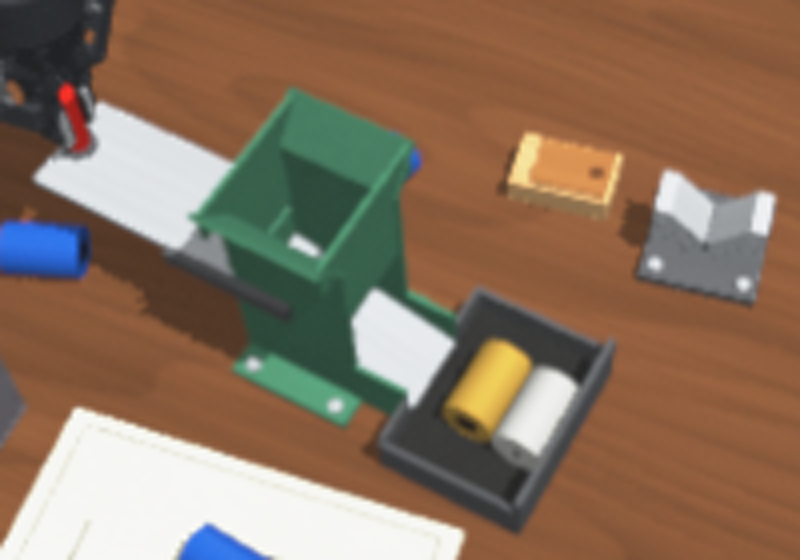

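The scene crop shows the hopper empty and both blanks in the tray, with brass at about (272,257) full-frame and aluminium at about (284,263), further out. Now I push the gate shut.

```bash
python3 -m inch '[[0,0,0,0,-0.2,0,1],[0,0,0,0,-0.3,0,1],[0,0,0,0,-0.3,0,1],[0,0,0,0,-0.3,0,1],[0,0,0,0,-0.3,0,1],[0,0,0,0,-0.2,0,1],[0,0,0,0,-0.16,0,1],[0,0,0,0,0,0,1],[0,0,0,0,0,0,1]]'
python3 -m inch '[[0,0,0,0,-0.06,0,1],[0,0,0,0,0,0,1],[0,0,0,0,0,0,1]]'
python3 - <<'E'
from h import *
im,st=shot("wrist","w6");print(st['clock'],st['tcp_pos'],st['finger_gap'],st['wrist_force'])
E
```

```text
clock: 6.65
tcp_pos: [0.61, -0.1578, 0.1275]
orientation: [0.001, 0.999, -0.054, 0.001]
wrist_force: [2.0, -2.5, 6.2]
finger_gap: 0.0165
clock: 6.95
tcp_pos: [0.61, -0.1578, 0.1275]
orientation: [0.003, 0.998, -0.055, 0.001]
wrist_force: [0.2, -12.0, 5.8]
finger_gap: 0.0165
6.95 [ 0.60996931 -0.15781668  0.12751818] 0.016526627294904787 [  0.24820398 -12.02083635   5.84443763]
```

View pics/w6.png

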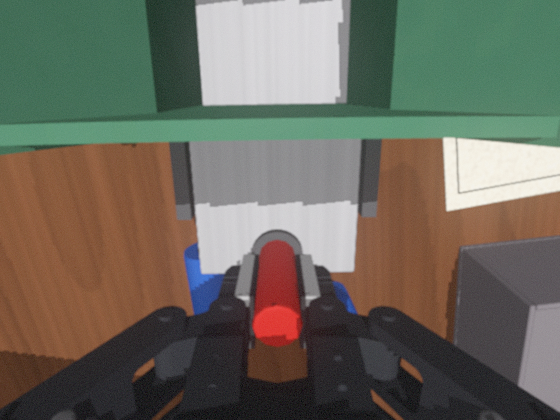

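The gate is against its stop: 12 N with no further motion, TCP back past its start. I ease off, release, rise and cross to the tray.

```bash
python3 -m inch '[[0,0,0,0,0.05,0,1],[0,0,0,0,0,0,0.5],[0,0,0,0,0,0,0],[0,0,0,0,0,0,0],[0,0,0,0,0,0,0],[0,0,0,0,0,0,0]]'
python3 -m inch '[[0,0,0,0,0,-0.5,0],[0,0,0,0,0,-1,0],[0,0,0,0,0,-1,0],[0,0,0,0,-0.9,0,0],[0,0,0,0,-0.9,0,0],[0,0,0,0,-0.9,0,0],[0,0,0,0,-0.9,0,0],[0,0,0,0,-0.9,0,0],[0,0,0,0,-0.2,0,0],[0,0,0,0,0,0,0]]'
python3 - <<'E'
from h import *
shot("scene","s7");im,st=shot("wrist","w7");print(st['clock'],st['tcp_pos'],qR(st['orientation']).round(3))
crop('s7',150,160,200,140,4,'s7c')
E
```

```text
clock: 7.6
tcp_pos: [0.6089, -0.1562, 0.1259]
orientation: [-0.0, 0.999, -0.054, -0.0]
wrist_force: [0.1, -0.3, -0.0]
finger_gap: 0.0851
clock: 8.6
tcp_pos: [0.6342, 0.0791, 0.251]
orientation: [0.0, 0.999, -0.052, -0.0]
wrist_force: [-0.1, -0.1, 0.2]
finger_gap: 0.0854
8.65 [0.63427546 0.07746136 0.25106079] [[ 0.994 -0.106 -0.   ]
 [-0.106 -0.994 -0.001]
 [-0.     0.001 -1.   ]]
```

View pics/w7.png

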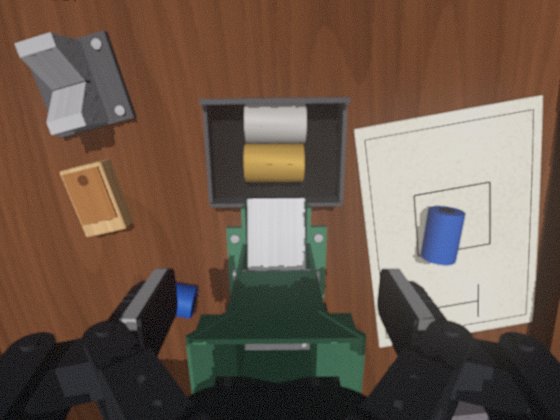

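View pics/s7c.png

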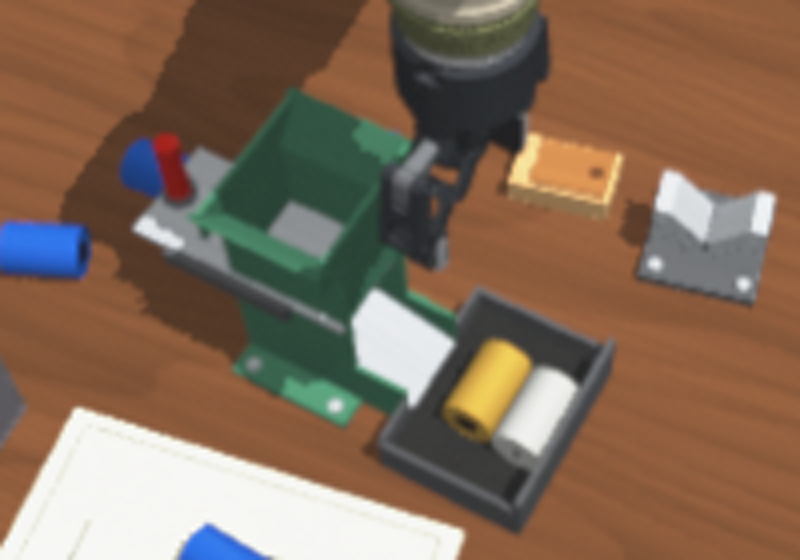

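```bash
cat > br.py <<'E'
from h import *
def L(n):
    z=np.load(f"pics/{n}.npz");return campose("wrist",dict(tcp_pos=z['p'],orientation=z['q']))
def brass(f):
    im=cv2.imread(f"pics/{f}.png");h=cv2.cvtColor(im,cv2.COLOR_BGR2HSV)
    m=((h[...,0]>13)&(h[...,0]<30)&(h[...,1]>130)&(h[...,2]>120)).astype(np.uint8)
    m=cv2.morphologyEx(m,cv2.MORPH_OPEN,np.ones((3,3),np.uint8))
    k,l,s,c=cv2.connectedComponentsWithStats(m)
    return [(s[i].tolist(),c[i],cv2.minAreaRect(np.argwhere(l==i)[:,::-1].astype(np.float32))) for i in range(1,k) if s[i,4]>200]
E
python3 - <<'E'
from br import *
for r in brass("w7"): print(r)
for r in brass("s7"): print(r)
P=L("w7")
for p in ((244,163),(305,163),(274,143),(274,182)): print(p,onplane("wrist",p,.050,P).round(4))
crop('w7',190,90,180,130,4,'w7c')
E
```

```text
([243, 144, 62, 36, 2151], array([273.50860065, 161.42445374]), ((273.5, 161.5), (35.0, 61.0), 90.0))
([263, 245, 20, 22, 273], array([272.39194139, 255.26739927]), ((272.3382568359375, 255.10293579101562), (13.3768892288208, 21.43732261657715), 30.963754653930664))
(244, 163) [0.6024 0.0943 0.05  ]
(305, 163) [0.663  0.0878 0.05  ]
(274, 143) [0.6344 0.1109 0.05  ]
(274, 182) [0.6301 0.0717 0.05  ]
```

View pics/w7c.png

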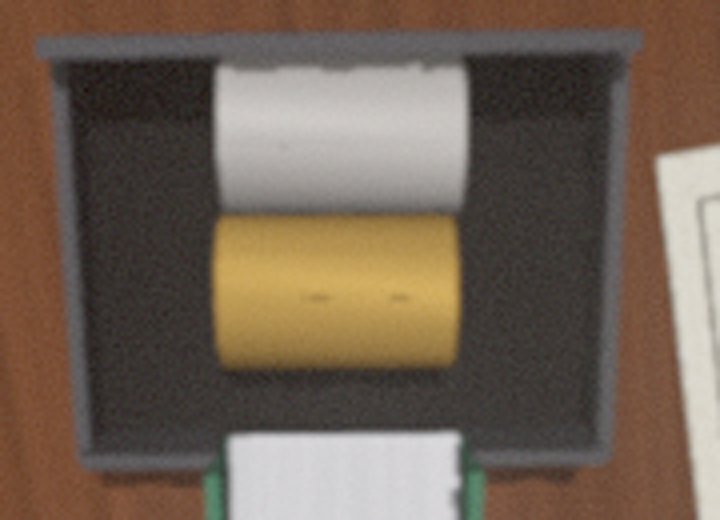

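Candidates in the wrist crop: yellow cylinder at (273,162), silver cylinder at (275,123), and blue look-alikes at (443,235) and (185,300). The yellow one in the tray is the brass blank. I'll lower for a second view.

```bash
python3 -m inch '[[0,0,0,0,-0.2,0.6,0],[0,0,0,0,-0.1,0.6,0],[0,0,0,0,0,0.4,0],[0,0,0,0,0,0,0],[0,0,0,0,0,0,0]]'
python3 - <<'E'
from br import *
im,st=shot("wrist","w8");print(st['clock'],st['tcp_pos'],qR(st['orientation']).round(3).tolist())
for r in brass("w8"): print(r)
E
```

```text
clock: 9.2
tcp_pos: [0.636, 0.0903, 0.1716]
orientation: [0.0, 0.998, -0.055, -0.0]
wrist_force: [0.1, -0.7, 0.6]
finger_gap: 0.0855
9.2 [0.63601369 0.09030087 0.17159147] [[0.994, -0.11, -0.001], [-0.11, -0.994, -0.0], [-0.001, 0.0, -1.0]]
([234, 173, 77, 45, 3403], array([272.1510432 , 194.96855716]), ((272.0, 195.0), (44.0, 76.0), 90.0))
```

View pics/w8.png

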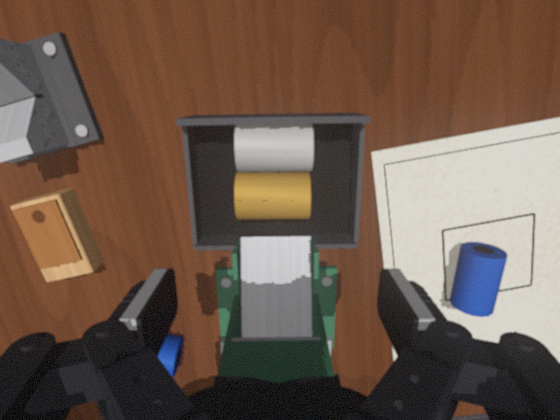

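```bash
python3 - <<'E'
from br import *
u=np.array([np.cos(np.radians(-5.8)),np.sin(np.radians(-5.8)),0]);v=np.array([-u[1],u[0],0])
rays=[];
for f,c in (("w7",274),("w8",272)):
    im=cv2.imread(f"pics/{f}.png").astype(int)
    sat=(im[:,c-8:c+8,2]-im[:,c-8:c+8,0]).mean(1)  # yellow: R-B
    i=np.argmax(sat[130:230])+130;th=sat[i-5:i+5].mean()/2
    a=i
    while sat[a]>th:a-=1
    b=i
    while sat[b]>th:b+=1
    t=a+(th-sat[a])/(sat[a+1]-sat[a]); bo=b-1+(sat[b-1]-th)/(sat[b-1]-sat[b])
    row=(im[int(i)-6:int(i)+6,:,2]-im[int(i)-6:int(i)+6,:,0]).mean(0);x=np.nonzero(row[200:340]>row[265:285].mean()/2)[0]+200
    xl,xr=x[0]-.5,x[-1]+.5
    P=L(f);o,d1=ray("wrist",((xl+xr)/2,t),P);_,d2=ray("wrist",((xl+xr)/2,bo),P)
    q=lambda d:np.array([d@v,d[2]])/np.hypot(d@v,d[2])
    bis=q(d1)+q(d2);bis/=np.linalg.norm(bis)
    half=np.arccos(q(d1)@q(d2))/2;print(f,"edges",t,bo,xl,xr,"dist by 20mm radius",.02/np.sin(half))
    C1=np.array([o@v,o[2]])+bis*.02/np.sin(half);print(" center single-view (v,z)",C1.round(4))
    rays.append((np.array([o@v,o[2],0]),np.array([*bis,0])))
    for e in (xl,xr):
        w=onplane("wrist",(e,(t+bo)/2),.05,P);print("  end",w.round(4),"u",(w@u).round(4),"v",(w@v).round(4))
A=np.array([rays[0][1][:2],-rays[1][1][:2]]).T;s=np.linalg.solve(A,(rays[1][0]-rays[0][0])[:2]);print("two-view",rays[0][0][:2]+s[0]*rays[0][1][:2])
st=env.get_state();print("tcp u,v",st['tcp_pos']@u,st['tcp_pos']@v)
# tray side walls
E
```

```text
w7 edges 143.49201183431953 180.4041484716157 199.5 304.5 dist by 20mm radius 0.38346762347032054
 center single-view (v,z) [0.1496 0.0175]
  end [0.5583 0.1001 0.05  ] u 0.5453 v 0.156
  end [0.6626 0.089  0.05  ] u 0.6502 v 0.1555
w8 edges 172.1873611111111 218.12713903743315 233.5 311.5 dist by 20mm radius 0.3044524696696895
 center single-view (v,z) [0.1488 0.0223]
  end [0.6016 0.0966 0.05  ] u 0.5888 v 0.1569
  end [0.6629 0.0899 0.05  ] u 0.6504 v 0.1564
two-view [0.15362218 0.03930636]
tcp u,v 0.624307869004573 0.1544424081299357
```

Two-view brass axis: v ≈ 0.152, z ≈ 0.035–0.039, against an expected 34 mm; the shaded lower edge biases it a little. Measured length is 61 mm. Now I align (tool x -4.3 mm, y +2.4 mm) and descend to TCP z ≈ 0.015.

```bash
python3 -m inch '[[0,0,0,-0.09,0.05,0.5,0],[0,0,0,0,0,0.7,0],[0,0,0,0,0,0.6,0],[0,0,0,0,0,0.5,0],[0,0,0,0,0,0.4,0],[0,0,0,0,0,0,0],[0,0,0,0,0,0,0]]' 60
python3 - <<'E'
from br import *
im,st=shot("wrist","w9");print(st['clock'],st['tcp_pos'],st['wrist_force'])
E
```

```text
clock: 9.95
tcp_pos: [0.6324, 0.0896, 0.0378]
orientation: [-0.0, 0.999, -0.054, 0.001]
wrist_force: [-0.4, 0.5, 0.7]
finger_gap: 0.0855
9.95 [0.63237229 0.08955523 0.03781752] [-0.44136366  0.53541354  0.68115801]
```

View pics/w9.png

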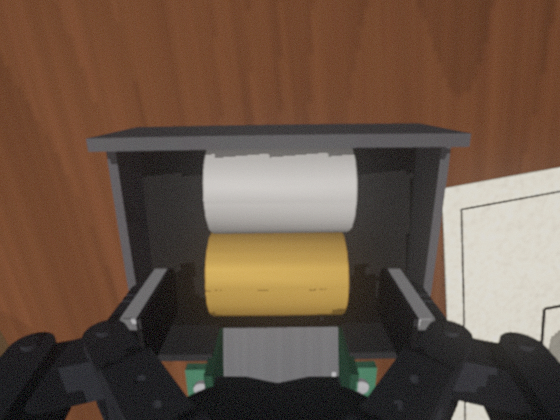

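Brass centred between the pads (columns 206–349, middle 277.5; rows 233–316), so I lower the rest and close.

```bash
python3 -m inch '[[0,0,0,0,0.03,0.25,0],[0,0,0,0,0,0.2,0],[0,0,0,0,0,0,0],[0,0,0,0,0,0,0.3],[0,0,0,0,0,0,0.5],[0,0,0,0,0,0,0.7],[0,0,0,0,0,0,0.8],[0,0,0,0,0,0,0.8],[0,0,0,0,0,0,0.8]]' 60
python3 - <<'E'
from br import *
im,st=shot("wrist","w10");print(st['clock'],st['tcp_pos'],st['wrist_force'],st['finger_gap'])
E
```

```text
clock: 10.9
tcp_pos: [0.6318, 0.0884, 0.0144]
orientation: [0.0, 0.999, -0.054, 0.001]
wrist_force: [1.6, -1.4, 2.4]
finger_gap: 0.059
10.9 [0.63175056 0.08837646 0.01435641] [ 1.64144076 -1.37628626  2.39661751] 0.05901897920874329
```

View pics/w10.png

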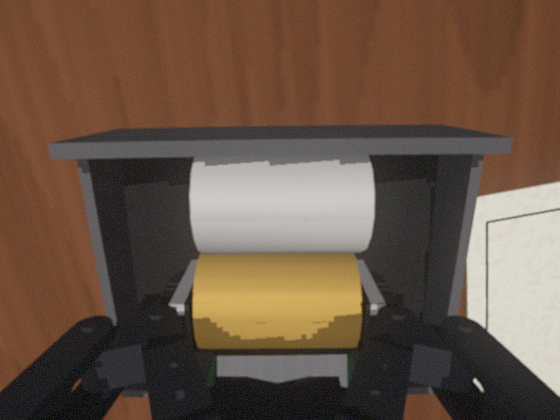

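Gripped at a 59 mm gap. I lift straight up gently.

```bash
python3 -m inch '[[0,0,0,0,0,-0.15,0.8],[0,0,0,0,0,-0.3,0.8],[0,0,0,0,0,-0.5,0.8],[0,0,0,0,0,-0.6,0.8],[0,0,0,0,0,-0.6,0.8],[0,0,0,0,0,-0.6,0.8],[0,0,0,0,0,0,0.8],[0,0,0,0,0,0,0.8]]'
python3 - <<'E'
from br import *
im,st=shot("wrist","w11");print(st['clock'],st['tcp_pos'],st['wrist_force'],st['finger_gap'],qR(st['orientation'])[:,0])
shot("side","d11");crop("d11",190,110,220,165,3,"d11c");shot("scene","s11");crop("s11",170,120,220,165,3,"s11c")
E
```

```text
clock: 11.75
tcp_pos: [0.6307, 0.0887, 0.1508]
orientation: [-0.0, 0.999, -0.054, -0.0]
wrist_force: [-0.3, -0.2, -4.9]
finger_gap: 0.0595
11.75 [0.63071906 0.08868615 0.15078324] [-0.28261318 -0.16853033 -4.9114965 ] 0.059462400773698104 [ 9.94227450e-01 -1.07291367e-01 -5.82606639e-04]
```

View pics/w11.png

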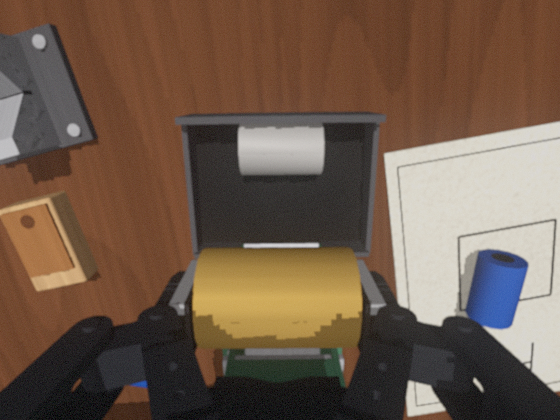

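View pics/s11c.png

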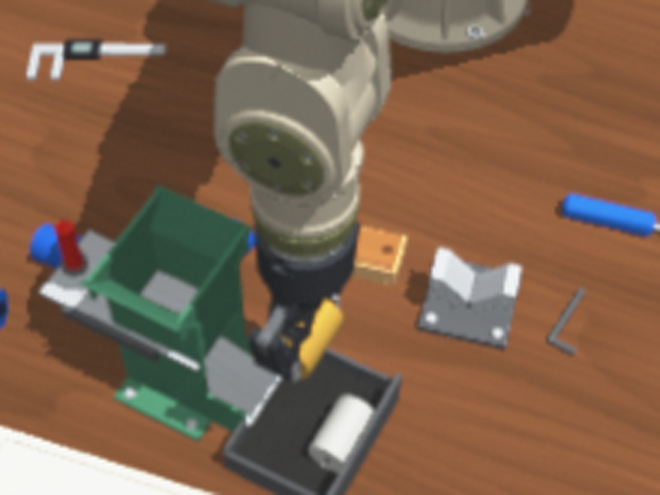

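View pics/d11c.png

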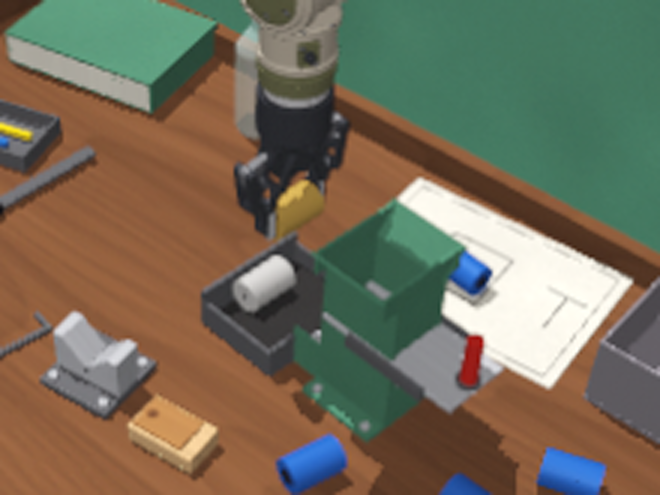

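```bash
python3 - <<'E'
from br import *
im=cv2.imread("pics/w11.png").astype(int)
d=(im[...,2]-im[...,0])
for c in (215,277,340):
    p=d[:,c-6:c+6].mean(1);print(c,[(r,int(p[r])) for r in list(range(244,254))+list(range(342,356))])
X=np.array(C["wrist"]["hand_eye"])
def rt(uv):
    k,dd=K("wrist");q=cv2.undistortPoints(np.array([[uv]],float),k,dd)[0,0];v=X[:3,:3]@np.array([q[0],q[1],1]);return X[:3,3],v/np.linalg.norm(v)
for t,b in ((247.5,349.),(248,350),(247.5,351)):
    o,a=rt((277,t));_,e=rt((277,b));q=lambda d:d[1:]/np.linalg.norm(d[1:]);bi=q(a)+q(e);bi/=np.linalg.norm(bi);h=np.arccos(q(a)@q(e))/2
    print(t,b,"tangent center tool y,z",(o[1:]+bi*.02/np.sin(h)).round(4),"y at z=-.0196",o[1]+bi[0]*((-.0196-o[2])/bi[1]))
m=d[290:305].mean(0);x=np.nonzero(m[150:400]>m[260:290].mean()/2)[0]+150;print("cols",x[0],x[-1])
E
```

```text
215 [(244, 7), (245, 8), (246, 12), (247, 29), (248, 54), (249, 66), (250, 71), (251, 73), (252, 74), (253, 77), (342, 68), (343, 68), (344, 68), (345, 67), (346, 66), (347, 66), (348, 61), (349, 58), (350, 57), (351, 53), (352, 54), (353, 53), (354, 54), (355, 56)]
277 [(244, -1), (245, -1), (246, 0), (247, 6), (248, 38), (249, 65), (250, 71), (251, 71), (252, 73), (253, 76), (342, 70), (343, 71), (344, 70), (345, 69), (346, 68), (347, 53), (348, 25), (349, 6), (350, 2), (351, 2), (352, 2), (353, 2), (354, 1), (355, 4)]
340 [(244, 6), (245, 10), (246, 25), (247, 44), (248, 56), (249, 62), (250, 65), (251, 66), (252, 70), (253, 69), (342, 68), (343, 68), (344, 70), (345, 68), (346, 65), (347, 50), (348, 24), (349, 12), (350, 13), (351, 14), (352, 14), (353, 15), (354, 15), (355, 14)]
247.5 349.0 tangent center tool y,z [ 0.0008 -0.0192] y at z=-.0196 0.00048595379179432185
248 350 tangent center tool y,z [ 0.0007 -0.0198] y at z=-.0196 0.0008249355027188793
247.5 351 tangent center tool y,z [-0.0003 -0.0216] y at z=-.0196 0.0009182050036539297
cols 150 362
```

Held brass in the tool frame: y ≈ +0.3 mm, z ≈ -19.5 mm. The aluminium blank is still in the tray at (281,149). Now I turn -13.7° and carry to above the V-block.

```bash
python3 -m inch '[[0,0,-0.86,0,0,0,0.8],[0,0,-0.86,0,0,0,0.8],[0,0,0,-0.4,-0.28,0,0.8],[0,0,0,-0.6,-0.41,0,0.8],[0,0,0,-0.6,-0.41,0,0.8],[0,0,0,-0.6,-0.41,0,0.8],[0,0,0,-0.6,-0.41,0,0.8],[0,0,0,-0.5,-0.35,0,0.8],[0,0,0,-0.3,-0.21,0,0.8],[0,0,0,-0.2,0,0,0.8],[0,0,0,0,0,0,0.8],[0,0,0,0,0,0,0.8]]'
python3 - <<'E'
from br import *
im,st=shot("wrist","w12");Rm=qR(st['orientation']);print(st['clock'],st['tcp_pos'],st['finger_gap'],np.degrees(np.arctan2(Rm[1,0],Rm[0,0])),Rm[:,2])
d=np.array([.4356,.1880,0])-st['tcp_pos'];print("to go tool",(Rm.T@d).round(4))
E
```

```text
clock: 13.1
tcp_pos: [0.4275, 0.1859, 0.1513]
orientation: [0.0, 0.998, 0.066, 0.001]
wrist_force: [1.0, -0.4, -3.8]
finger_gap: 0.0591
13.1 [0.42751617 0.1859382  0.15129053] 0.059050737986565786 7.547290028040822 [ 1.12857828e-03 -5.42099698e-05 -9.99999362e-01]
to go tool [ 0.0081 -0.001   0.1513]
```

View pics/w12.png

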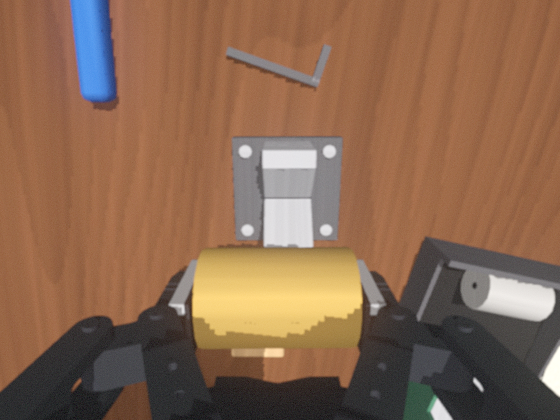

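```bash
python3 -m inch '[[0,0,0,0.16,-0.02,0,0.8],[0,0,0,0,0,0.4,0.8],[0,0,0,0,0,0.5,0.8],[0,0,0,0,0,0.5,0.8],[0,0,0,0,0,0.3,0.8],[0,0,0,0,0,0.2,0.8],[0,0,0,0,0,0,0.8],[0,0,0,0,0,0,0.8]]'
python3 - <<'E'
from br import *
im,st=shot("wrist","w13");Rm=qR(st['orientation']);print(st['clock'],st['tcp_pos'],st['finger_gap'],st['wrist_force'],np.degrees(np.arctan2(Rm[1,0],Rm[0,0])))
d=np.array([.4356,.1880,.0385])-st['tcp_pos'];print("to go tool",(Rm.T@d).round(4))
shot("scene","s13");crop("s13",280,160,100,100,6,"s13c")
E
```

```text
clock: 13.95
tcp_pos: [0.4352, 0.1883, 0.0567]
orientation: [-0.0, 0.998, 0.066, 0.0]
wrist_force: [-0.3, 0.3, -3.6]
finger_gap: 0.0591
13.95 [0.43515576 0.18834871 0.05665321] 0.05912312674269884 [-0.33716586  0.31008184 -3.62292973] 7.565747214811062
to go tool [0.0004 0.0004 0.0182]
```

View pics/w13.png

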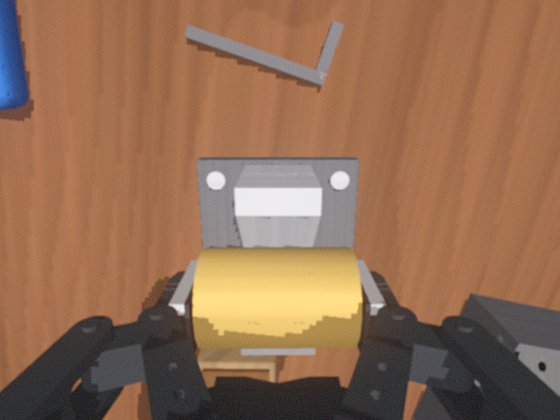

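View pics/s13c.png

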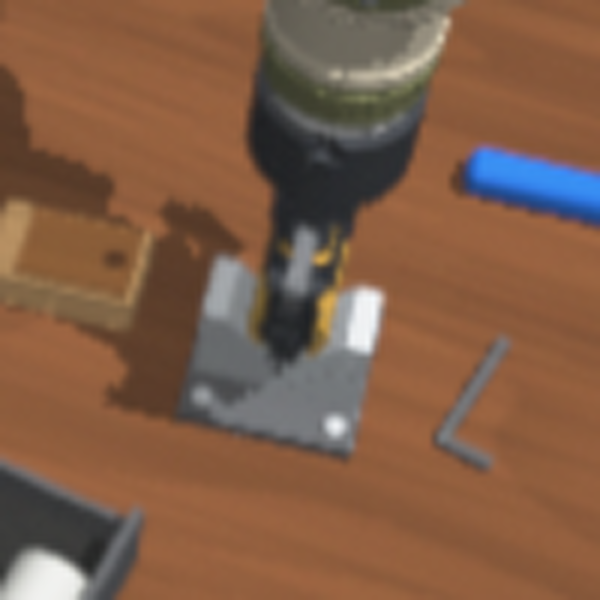

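Aligned over the vee (block columns 236–322 against brass 195–360, both centred at ~278). I lower most of the way, then in small steps, watching for contact.

```bash
python3 -m inch '[[0,0,0,0,0,0.1,0.8],[0,0,0,0,0,0.1,0.8],[0,0,0,0,0,0.08,0.8],[0,0,0,0,0,0,0.8],[0,0,0,0,0,0,0.8]]'; python3 -m inch '[[0,0,0,0,0,0.04,0.8],[0,0,0,0,0,0,0.8],[0,0,0,0,0,0,0.8]]'
```

```text
clock: 14.55
tcp_pos: [0.434, 0.1883, 0.0421]
orientation: [0.0, 0.998, 0.066, -0.0]
wrist_force: [0.1, -0.1, -4.4]
finger_gap: 0.0591
clock: 14.85
tcp_pos: [0.4342, 0.1884, 0.0403]
orientation: [-0.0, 0.998, 0.066, 0.0]
wrist_force: [0.5, 0.2, -5.0]
finger_gap: 0.0594
```

```bash
python3 -m inch '[[0,0,0,0,0,0.03,0.8],[0,0,0,0,0,0,0.8],[0,0,0,0,0,0,0.8]]'; python3 -m inch '[[0,0,0,0,0,0.02,0.8],[0,0,0,0,0,0,0.8],[0,0,0,0,0,0,0.8]]'
```

```text
clock: 15.15
tcp_pos: [0.4347, 0.188, 0.0395]
orientation: [0.0, 0.998, 0.066, 0.001]
wrist_force: [-2.0, -3.7, 5.2]
finger_gap: 0.0588
clock: 15.45
tcp_pos: [0.4348, 0.1879, 0.0393]
orientation: [0.0, 0.998, 0.066, 0.001]
wrist_force: [-4.8, -5.3, 12.5]
finger_gap: 0.0592
```

```bash
python3 -m inch '[[0,0,0,0,0.01,0,0.8],[0,0,0,0,0,0,0.8],[0,0,0,0,0,0,0.8]]'
python3 - <<'E'
from br import *
im,st=shot("wrist","w14");print(st['clock'],st['tcp_pos'],st['finger_gap'],st['wrist_force'])
shot("scene","s14");crop("s14",280,160,100,100,6,"s14c")
E
```

```text
clock: 15.75
tcp_pos: [0.435, 0.1876, 0.039]
orientation: [0.0, 0.998, 0.066, 0.001]
wrist_force: [-2.8, -4.1, 9.8]
finger_gap: 0.059
15.75 [0.43498192 0.18764973 0.03903948] 0.05903959526741636 [-2.78494246 -4.09045639  9.76780565]
```

View pics/w14.png

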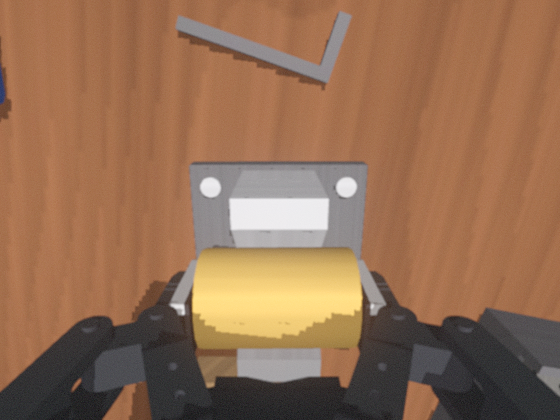

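View pics/s14c.png

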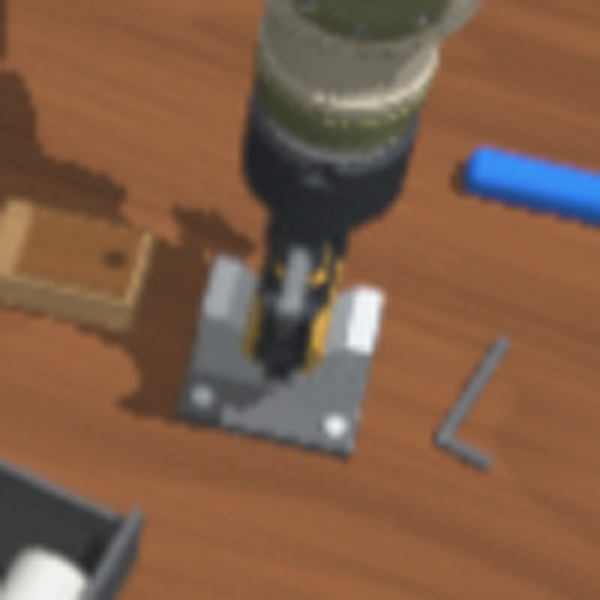

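Contact shows in the force, but the -4 N in y suggests the +y flank carries more of the load. I nudge toward centre to be sure both flanks seat.

```bash
python3 -m inch '[[0,0,0,0,0.012,0.005,0.8],[0,0,0,0,0,0,0.8],[0,0,0,0,0,0,0.8]]';python3 -m inch '[[0,0,0,0,0.012,0.01,0.8],[0,0,0,0,0,0,0.8],[0,0,0,0,0,0,0.8]]'
```

```text
clock: 16.15
tcp_pos: [0.435, 0.1876, 0.039]
orientation: [-0.0, 0.998, 0.066, 0.001]
wrist_force: [-3.8, -2.5, 12.8]
finger_gap: 0.0592
clock: 16.45
tcp_pos: [0.4351, 0.1876, 0.0389]
orientation: [-0.001, 0.998, 0.066, 0.001]
wrist_force: [-5.1, 0.4, 16.6]
finger_gap: 0.0593
```

y-force is now ≈ 0 with the position unchanged, so it is wedged on both flanks: TCP z 0.039 puts the brass centre at ≈ 0.0585. I ease the pressure, let go, and back straight up.

```bash
python3 -m inch '[[0,0,0,0,0,-0.012,0.8],[0,0,0,0,0,0,0.8],[0,0,0,0,0,0,0.5],[0,0,0,0,0,0,0.2],[0,0,0,0,0,0,0],[0,0,0,0,0,0,0],[0,0,0,0,0,0,0],[0,0,0,0,0,0,0]]'; python3 -m inch '[[0,0,0,0,0,-0.2,0],[0,0,0,0,0,-0.4,0],[0,0,0,0,0,-0.7,0],[0,0,0,0,0,-0.9,0],[0,0,0,0,0,-0.9,0],[0,0,0,0,0,-0.6,0],[0,0,0,0,0,0,0],[0,0,0,0,0,0,0]]'
python3 - <<'E'
from br import *
im,st=shot("wrist","w15");print(st['clock'],st['tcp_pos'],st['finger_gap'],st['wrist_force'])
shot("scene","s15");crop("s15",170,160,200,140,4,"s15c")
E
```

```text
clock: 17.25
tcp_pos: [0.4344, 0.1867, 0.0375]
orientation: [-0.0, 0.998, 0.066, -0.0]
wrist_force: [-0.1, 0.5, -0.2]
finger_gap: 0.0855
clock: 18.05
tcp_pos: [0.4349, 0.1868, 0.2237]
orientation: [-0.0, 0.998, 0.066, 0.001]
wrist_force: [-0.5, -0.3, 0.2]
finger_gap: 0.0855
18.05 [0.43488466 0.18678526 0.22372904] 0.08549290965454762 [-0.45792968 -0.31103747  0.16288242]
```

View pics/w15.png

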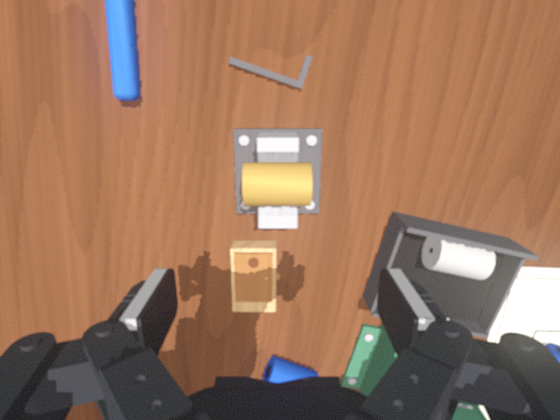

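View pics/s15c.png

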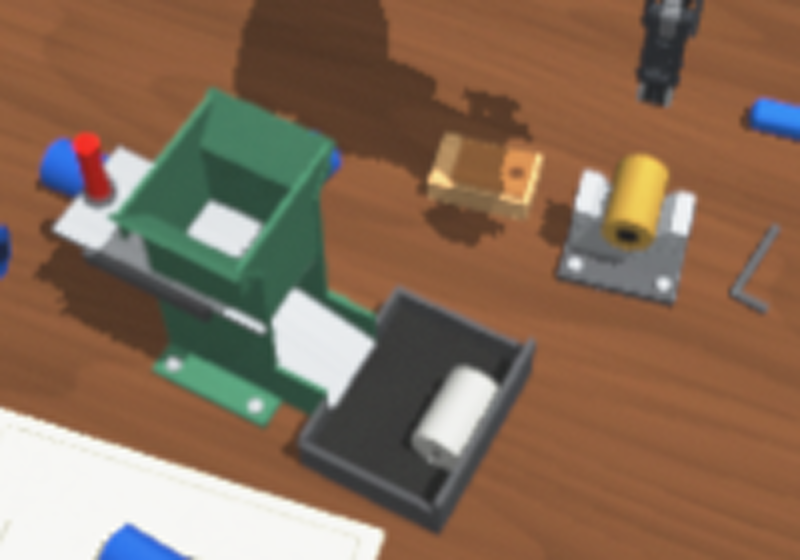

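```bash
python3 - <<'E'
from br import *
P=L("w15");im=cv2.imread("pics/w15.png").astype(int);d=im[...,2]-im[...,0]
m=((d>70)&(im[...,2]>140)).astype(np.uint8);m[:150]=0;m[215:]=0;m[:,:236]=0;m[:,320:]=0
# brass ends by hue
h=cv2.cvtColor(im.astype(np.uint8),cv2.COLOR_BGR2HSV);m=((h[...,0]>15)&(h[...,0]<30)&(h[...,1]>120)&(h[...,2]>100)).astype(np.uint8);mm=np.zeros_like(m);mm[155:215,236:322]=m[155:215,236:322]
r=cv2.minAreaRect(np.argwhere(mm)[:,::-1].astype(np.float32));print(r)
ys,xs=np.nonzero(mm)
e=[onplane("wrist",(x,184),.07,P) for x in (xs.min()-.5,xs.max()+.5)];c=(e[0]+e[1])/2
u=np.array([np.cos(.1321),np.sin(.1321),0]);print("len",np.linalg.norm(e[1]-e[0]),"along offset",(c-np.array([.4356,.188,.07]))@u)
for a in ("scene0","s15"):
    i=cv2.imread(f"pics/{a}.png");hh=cv2.cvtColor(i,cv2.COLOR_BGR2HSV);q=((hh[...,0]<8)|(hh[...,0]>172))&(hh[...,1]>190)&(hh[...,2]>70);z=np.argwhere(q[185:215,180:205]);print(a,z.mean(0)+[185,180])
E
```

```text
((276.0, 184.0), (68.0, 42.0), 0.0)
len 0.0605609216813414 along offset -0.0016065026522144633
scene0 [200.05714286 192.34285714]
s15 [200.01408451 192.42253521]
```

Brass is level in the vee: axis 0.0° off in the picture, about 1.6 mm off along, measured length 60.6 mm. The handle is back at its shut position and the arm is clear, so I hand in.

```bash
python3 -c "
from workcell import env
s=env.get_state();print(s['clock'],s['qvel'].round(3));print(env.hand_in())"
```

```text
18.15 [-0.001  0.012 -0.013 -0.    -0.001 -0.001]
the job is handed in; nothing more can be done
None
```

The whole task is done and handed in at 18.15 s of the 64 s allowed; no verdict was reported. I pulled the gate open about 88 mm by its red handle and both blanks rolled into the tray. I then pushed the gate back until it met its stop. I gripped the brass blank by its ends, lowered it until both flanks of the vee carried it, let go, and backed the arm clear.

**Last checks:**
- **Brass blank:** it lies in the vee, parallel to it in the wrist picture. It sits about 1.6 mm off centre end to end. While still held, its centre stood at about z = 58.5 mm.
- **Gate:** it gave 12 N with no further movement at the stop. The handle is within 0.1 pixel of its starting position in the scene view.
- **Aluminium blank:** it lies in the tray.
- **Tools and case:** I never touched the hex key or the wooden case, and both look unmoved. I did not measure the caliper, file or screwdriver; the arm never went near them.

**Readings that disagreed:**
- **V-block tips:** they triangulated poorly from the scene and side cameras, 7–9 mm off and too high. I used the wrist views instead, which matched the given heights except the vee bottom, at 32 mm instead of 30.
- **Brass axis in the tray:** it measured 39 mm high where 34 mm was expected, because its lower edge was in shade. Single-view estimates were too low for the same reason. I corrected this with a closer look before gripping.
- **First contact in the vee:** it was on one flank only, so I nudged the blank about 1.5 mm across until the sideways force was gone.

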